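# Press a bush home with bench-mounted locking pliers

## Task

Press the brass bush fully home into the aluminium block with the locking pliers: squeeze the loose blue handle towards the bolted one until it snaps over centre and the jaws stay clamped by themselves, and take your hand off it for a moment. Then draw the red release lever to the blue handle so that the pliers spring open, lift the block out and set it down upright in the cream tray, beside the finished one. Be gentle: push the handle with no more than 15 N and pinch the lever with no more than 25 N, and leave everything else where it is.

Things in the scene. Friction and masses are not known exactly. Their poses are not given: they have to be found in the camera images.
- rest (a point): Top of the small aluminium rest pillar between the pliers' jaws on which the block stands, 35 mm above the table. The steel locking C-clamp pliers lie flat, bolted to a plywood board (150 x 330 x 10 mm). Axes, here called the pliers' axes: +y along the pliers from handles to jaws, +x the pressing direction from moving to fixed jaw, z up. The fixed jaw's pad face is at x = +20 mm.
- station: The bolted part of the pliers with its board, axes as rest. Origin on the table under the jaw pivot, which lies 88 mm to -y of rest. Mid-plane of the pliers 55 mm above the table; nothing on it is higher than 76 mm. Both jaws' C-arms (18 mm high) pass more than 30 mm beside the block's centre; between block and jaw pivot some 55 mm are free for a finger.
- bolted_handle (a point): The bolted (fixed) steel handle, on its centre line 150 mm behind the jaw pivot; a bar 13 mm wide, 46 to 64 mm above the table, which does not move. It is on the +x side of the pliers.
- handle_pivot (a point): Where the moving handle pivots (vertical axis; this point is fixed and exact with the pliers locked, the true axis lies up to 9 mm off it with the pliers open). Handle_grip is 149 to 143 mm from it.
- handle_grip (a point): The moving handle, a bar with blue plastic grip on the -x side, 11.5 mm thick, 20 mm high; this point is on its centre line, half-way up (55 mm over the table), 20 mm from its free end; the space outside it is free. Seen from above, the bar's direction (towards its free end) is 0.03 rad anticlockwise of the line handle_pivot to handle_grip.
- lever_grip (a point): The red release lever, 6 mm thick, 16 mm high, between the handles, on the moving one; this point is half-way up, 24 mm from handle_grip. Handle plus lever measure 33 mm over their outer faces; with the pliers locked 31 to 56 mm is free between lever and bolted handle. To release, draw it to the handle, 3 to 8 N, and let the handle come outwards with the hand: held still, it stays locked.
- lever (a joint): Angle of the release lever against its handle, rad: 0 at rest, 0.20 pulled fully to the handle (13 mm at lever_grip). Drawn in by about 0.1 (6 mm), the locked handle lets go as soon as it may move outwards, and the spring opens it; the lever springs back. Its pivot is 63 mm from lever_grip towards the jaws.
- jaw: The moving jaw: steel C-arm on the -x side of the block, with a round swivel pad that presses on the bush; origin on the jaw pivot, 55 mm above the table. The moving handle and the release lever hang on it and count as part of it. A spring holds it open.
- bush (a joint): How far the flanged brass bush has gone into the block, m: 0 to 0.0012 at the start, 0.005 when its flange (20 mm across, 3 mm thick) sits tight on the block's face. Takes about 30 N to drive.
- block_centre (a point): Centre of the aluminium roller block, 36 x 30 x 40 mm (x, y, z), 0.13 to 0.25 kg, standing on the rest (foot 35 mm above the table), 0.5 to 2 mm short of the fixed pad. Take it from above by its y faces (30 mm apart) once the jaws are open. Axes as the pliers' within 0.05 rad; the bush stands out of its -x face, towards the moving jaw.
- block: The same aluminium block with its bush; origin at the centre of its underside, 20 mm under block_centre.
- tray: Cream plastic tray for finished blocks, open on top, fixed to the table: 180 x 150 mm (x, y), 36 mm high, walls and floor 4 mm; origin at the centre of its underside. A finished block stands in its +x half.
- tray_floor (a point): Centre of the inside floor of the cream tray, 4 mm above the table, axes as the tray's (x along its 180 mm side). The -x half of the tray is free: its middle is 40 mm to -x of this point.
- done_block: Finished block with its bush home, 36 x 30 x 40 mm, loose in the +x half of the cream tray, its centre 42 to 58 mm from the tray's centre; leave it alone. Origin at the centre of its underside.
- todo_block_a: Block waiting for its turn in the grey bin (180 x 150 x 36 mm, on the other side of the pliers from the cream tray); leave it alone.
- todo_block_b: The other waiting block in the grey bin; leave it alone.
- tin_a: Flat round steel tin, 71 mm across, 27 mm high, on the table beyond the pliers; leave it alone.
- tin_b: A second such tin; leave it alone.
- grease_bottle: Small white bottle with a red cap, 44 mm across, 95 mm high, beyond the pliers; leave it alone.
- screwdriver: Screwdriver with yellow handle lying beyond the pliers; leave it alone.
- jaw_pad (a point): Centre of the moving jaw's pad face, 55 mm above the table: 27 to 34 mm to -x of rest sprung open, 18 mm clamped. The handle swings 0.42 to 0.5 rad (60 to 73 mm at handle_grip; set by a hidden screw) to dead centre and snaps on to its stop 3 mm later. Push at handle_grip: 2 N, then up to 10 N driving the bush, falling to none at dead centre; steep at the stop.
Not all that is in view belongs to the job. Of the things that look like the tray, the middle-sized one is meant.

How it is judged:
By the outcome, as a careful person would: the job done as asked, in the order asked, and still so for the second after the job is handed in, with the robot touching nothing.
It also fails if it takes over 72 s, if anything falls off the work surface, if the arm or the gripper's body presses on something with over 40 N, if the wrist force passes 120 N, or if a joint passes its speed limit or range.

## Robot

A 7-joint arm with a two-finger parallel gripper is mounted at the origin on the work surface. World frame = base frame: x ahead of the robot, y to its left, z up, the work surface at z = 0. Lengths are in m, angles in degrees, forces in N, time in s.
With the tool pointing down it reaches from about 0.35 to 0.9 m from the base axis. Payload 19.9 kg.
Tool frame: the origin (TCP) lies at the centre of the arm's flange, where the gripper is bolted on; the fingertips stand 199 mm ahead of it and the grasp point (between the pads) lies 180 mm ahead of it; z points along the fingers, y is the line along which they close (so a half turn about z gives the same grasp; the last joint's range is limited). The gripper opens to 94 mm and grips with 3 to 60 N. Pads are 16 mm wide; open, the fingers measure 119 mm over their backs; the gripper's body (75 mm by 177 mm) begins 78 mm behind the grasp point.
Start: joints at [-69.643, 23.915, -0.59, 92.452, 0.269, 63.638, -3.037], TCP at [0.242, 0.576, 0.405] pointing down, gripper open.
Joint ranges: [-161.28, 161.28], [-22.2, 115.67], [-73.04, 71.86], [3.21, 147.25], [-68.34, 248.33], [10.77, 114.83], [-161.83, 161.83]. Speed limits (degrees/s): [108.29, 108.29, 136.94, 136.94, 172.46, 172.46, 172.46].

## Interface

Orientations are given as a 3x3 rotation matrix whose columns are the frame's x, y, z axes.
In Python, from station import monitor, eyes, order gives the robot as it stands. The module is installed in compiled form; this text tells all that it offers.
- The arm moves only by the tool servo_tool, never from a script. Its argument "increments" is a list of rows, each a list of 2 entries, a list of its own where there are three numbers: the shift along the tool's x, y, z in mm, then the turn about the tool's z in rad. In form: [[[tx, ty, tz], twist], ...]. A call has 1 to 8 rows; each row is the pose to reach, as a shift and turn from the pose commanded when the call began, along the tool's axes at that moment; what a row does not reach only later rows make up. A row lasts 1/8 s, in which the tool goes at most 62.5 mm and 10.7 degrees, less where a joint would pass 70% of its speed; a pose out of reach is approached as far as the arm can. A call with a gripper value outside its range is refused whole. "claw" is the opening in per cent of the stroke, from 0 (shut) to 100 (fully open), set as the call begins (left out, the last holds). The fingers move at their own pace and stop on an object; "newtons" is the grip in N (left out, the last holds). Time passes only in rows, so rows that repeat a pose let the fingers close. It gives the time, the measured TCP pose, the force, the opening and the grip force at its end, in the units of the state.
- monitor.get_obs(): the state, without advancing time (a new reading comes with each control period).
- eyes.camera(name): name is "scene" or "top"; returns a dict with "frame" (384x512x3 uint8, red, green, blue), "K" (3x3 intrinsics, pixels), "D" ([k1, k2, p1, p2, k3] as OpenCV has them; the pictures are not rectified), "R" (3x3) and "t" (3): a world point X has camera coordinates R X + t. Camera axes: x right, y down, z forward; pixel columns grow to the right and rows downward; lengths in m; the calibration is good to about 2 mm. A picture is of the moment at which its call begins. There is no depth.
- order.job_done(): hands the job in; it is judged then, once.
The state is a dict: "time": time; "q": joint angles; "qvel": joint speeds; "effort": joint torques, N m; "eef_pos": TCP position; "ee_rot": TCP orientation; "contact_force": force on the tool from outside, world axes, zero at the start; "torque": the same for the moment, N m; "gripper_width": opening from 0.0 (shut) to 1.0 (fully open); "grasp_force": force on a finger pad.
Only numpy, scipy, OpenCV 4.12 (cv2) and the standard library are available. Lean on these libraries where they do the work, as an engineer would, in place of code of your own. Each camera call takes 0.05 s, during which the arm holds its last target. There are 200 camera calls.

## Working session

There is one attempt and no reset: what is moved stays moved. The work goes in short steps, Python scripts to look and compute and a tool call to move; the robot and the scene stay as the last step left them, time stands still between calls to the robot, and variables do not carry over. Pictures are saved under pics/ and viewed, at most 11 in all, crops included, and the job is handed in when it is done.

Besides the shell and the picture viewer there is one more tool, called after ">>>" as name([rows], argument=value, ...), one row to a line, values as JSON. servo_tool: Moves the arm, as the interface text tells. Its arguments: {"type":"object","properties":{"increments":{"type":"array"},"claw":{"type":"number"},"newtons":{"type":"number"}},"required":["increments"]}

```bash
mkdir -p pics
cat > h.py <<'E'
import numpy as np, cv2
from station import monitor, eyes, order
def cam(n):
    c=eyes.camera(n); return {k:np.array(v) for k,v in c.items()}
def save(c,f,box=None,s=1):
    im=c['frame'][:,:,::-1]
    if box: im=im[box[1]:box[3],box[0]:box[2]]
    cv2.imwrite('pics/'+f,cv2.resize(im,None,fx=s,fy=s,interpolation=cv2.INTER_CUBIC))
def ray(c,px,z):
    p=cv2.undistortPoints(np.array(px,float).reshape(-1,1,2),c['K'],c['D'])[:,0]
    d=np.c_[p,np.ones(len(p))]@c['R']; o=-c['R'].T@c['t']
    return o+d*((z-o[2])/d[:,2])[:,None]
def proj(c,X):
    return cv2.projectPoints(np.array(X,float).reshape(-1,3),cv2.Rodrigues(c['R'])[0],c['t'],c['K'],c['D'])[0][:,0]
E
python3 - <<'E'
from h import *
import pickle
a=cam('top');b=cam('scene');pickle.dump((a,b),open('c0.pkl','wb'))
save(a,'top0.png',s=1.5);save(b,'scene0.png',s=1.5)
o=monitor.get_obs();print(o['time'],o['eef_pos'],np.round(o['ee_rot'],3),o['gripper_width'])
for c in(a,b):print(-c['R'].T@c['t'],np.round(c['R'],2).tolist(),c['K'][0,0])
E
```

```text
0.1 [0.24150888 0.57632867 0.40411765] [[-0.922  0.387 -0.   ]
 [ 0.387  0.922 -0.001]
 [-0.    -0.001 -1.   ]] 0.9984138983226606
[ 0.23775693 -0.04453173  1.48485507] [[0.03, -1.0, -0.01], [-0.98, -0.03, -0.18], [0.18, 0.02, -0.98]] 430.5390343173315
[0.96980168 0.3430174  1.04030433] [[-0.6, 0.8, -0.01], [0.67, 0.51, -0.54], [-0.43, -0.33, -0.84]] 458.315020060107
```

View pics/top0.png

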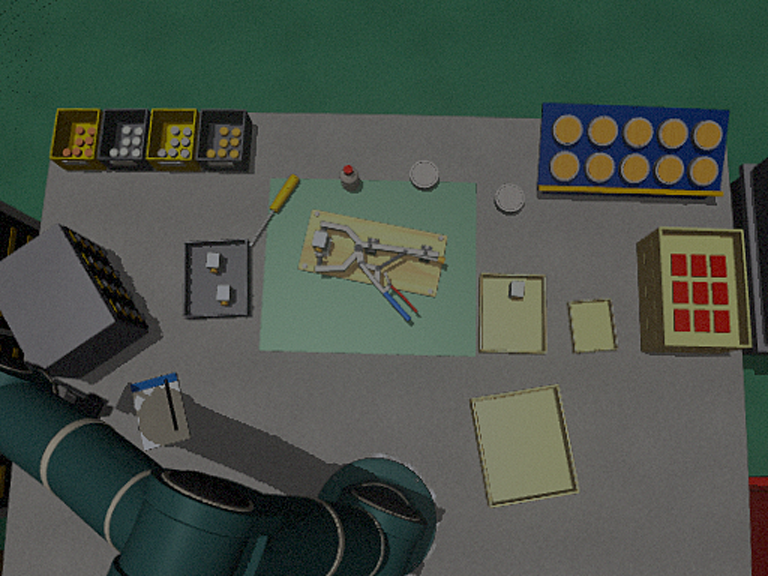

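View pics/scene0.png

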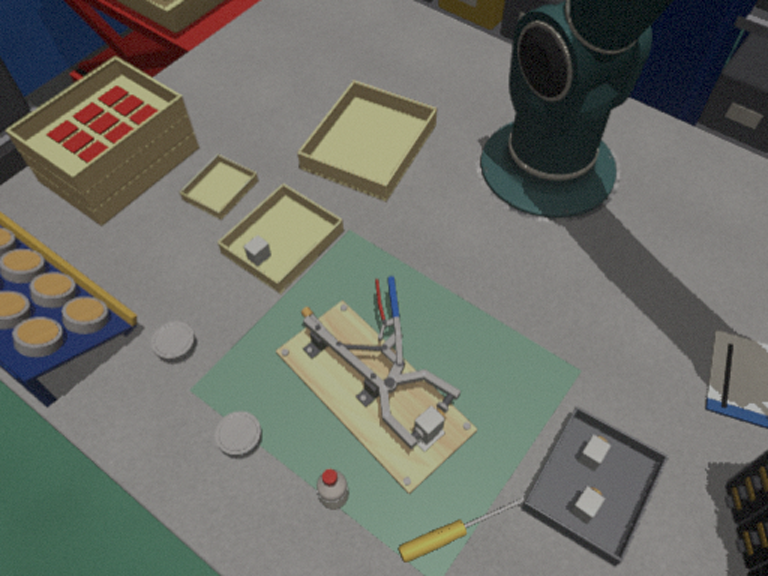

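The two pictures show the pliers on the plywood board, jaws to the left in the top view (block at 320,240), with the blue handle at (395,300) and the red lever at (405,300). There are four cream trays in the top view: small (593,326), middle (513,314) with a block inside, large (525,445), and a tall stacked box (695,290). The middle one fits, because it is middle-sized and holds the finished block. I'll confirm that in an enlarged crop.

Run:
```python
from h import *
import pickle
a,b=pickle.load(open('c0.pkl','rb'))
save(a,'topc.png',(190,125,420,260),3.4);save(b,'scenec.png',(140,120,340,340),2.7)
```

```text
(no output)
```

View pics/topc.png

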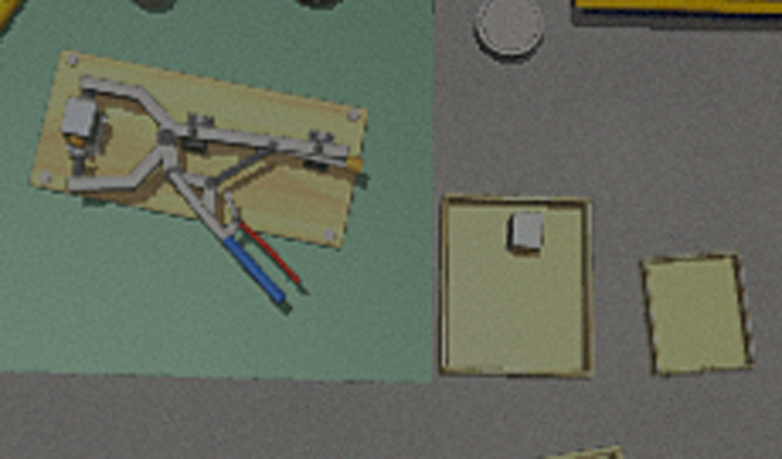

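View pics/scenec.png

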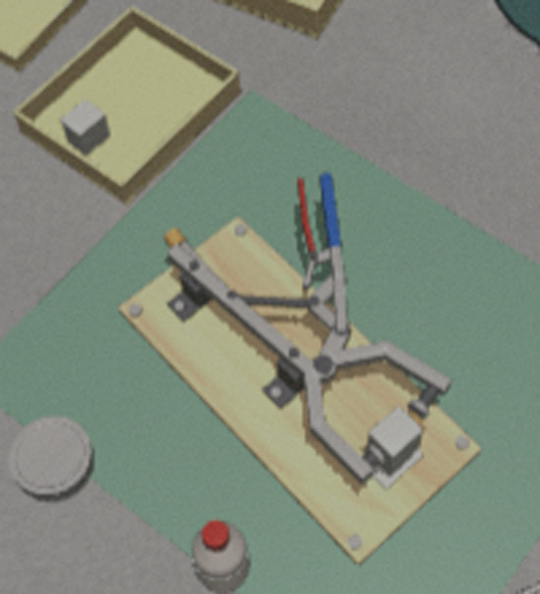

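The crop confirms it: the middle tray (top crop 515,287) holds a block, and the small tray (700,315) is empty. The blue handle ends near (283,300), the red lever near (303,288), and the block top is at (80,118). Next I measure these.

```bash
cat > meas.py <<'E'
from h import *
def mask(c,lo,hi,box):
    h=cv2.cvtColor(c['frame'],cv2.COLOR_RGB2HSV); m=cv2.inRange(h,np.array(lo),np.array(hi))
    k=np.zeros_like(m);k[box[1]:box[3],box[0]:box[2]]=1;return m*k
def big(m):
    cs=cv2.findContours(m,cv2.RETR_EXTERNAL,cv2.CHAIN_APPROX_NONE)[0]
    return max(cs,key=cv2.contourArea)[:,0] if cs else None
def rect(c,cnt,z):
    w=ray(c,cnt,z)[:,:2]; (ctr,wh,an)=cv2.minAreaRect((w*1000).astype(np.float32)); return np.round(ctr,1),np.round(wh,1),round(an,2)
BLUE=((100,110,60),(125,255,255)); RED=((0,120,60),(8,255,255))
def bars(c,box):
    for n,r,z in(('blue',BLUE,.065),('red',RED,.063)):
        q=big(mask(c,*r,box)); print(n,len(q),rect(c,q,z),(cv2.boxPoints(cv2.minAreaRect((ray(c,q,z)[:,:2]*1000).astype(np.float32)))).round(0).tolist())
E
python3 - <<'E'
from meas import *
import pickle
a,b=pickle.load(open('c0.pkl','rb'))
for n,c,box in(('top',a,(190,125,318,225)),('scene',b,(180,160,340,340))):
    print(n); bars(c,box)
    m=mask(c,(10,50,90),(26,255,255),box); m=cv2.morphologyEx(m,cv2.MORPH_CLOSE,np.ones((25,25)))
    print('board',rect(c,big(m),.010))
B=((24,15,50),(34,120,255))
for n,c,box in(('top',a,(318,180,365,238)),('scene',b,(140,118,232,195))):
    h=cv2.cvtColor(c['frame'],cv2.COLOR_RGB2HSV)
    print(n,'tray',h[220 if n=='top' else 160,340 if n=='top' else 195])
    m=cv2.morphologyEx(mask(c,(20,40,40),(34,255,255),box),cv2.MORPH_CLOSE,np.ones((9,9)))
    q=big(m);print(q.min(0),q.max(0),rect(c,q,.036))
# block tops
for n,c,box in(('top',a,(205,148,222,170)),('scene',b,(270,262,300,310))):
    g=c['frame'].astype(int);h=cv2.cvtColor(c['frame'],cv2.COLOR_RGB2HSV)
    print(n);print(h[box[1]:box[3]:1,box[0]:box[2]:1,2] if n=='top' else h[box[1]:box[3]:2,box[0]:box[2]:2,2])
E
```

```text
top
blue 39 (array([470. , -37.7]), array([81., 11.]), 43.13) [[437.0, -61.0], [444.0, -69.0], [503.0, -14.0], [496.0, -6.0]]
red 36 (array([487.7, -52.2]), array([78.8,  4.8]), 46.0) [[459.0, -79.0], [462.0, -82.0], [517.0, -26.0], [513.0, -22.0]]
board (array([595.9,  21.6]), array([331.9, 166.7]), 79.66)
scene
blue 56 (array([474.1, -34.5]), array([78.8, 10.8]), 43.27) [[442.0, -58.0], [449.0, -66.0], [506.0, -11.0], [499.0, -4.0]]
red 27 (array([775.5,  78. ]), array([19.7, 19.7]), 36.94) [[762.0, 80.0], [774.0, 64.0], [789.0, 76.0], [777.0, 92.0]]
board (array([571.1, -31.3]), array([472.5, 220.5]), 74.72)
top tray [ 32  62 132]
[318 182] [364 235] (array([ 465.4, -300. ]), array([155.7, 182.8]), 89.21)
scene tray [ 29  61 176]
[140 118] [228 194] (array([ 476.6, -349.8]), array([290.1, 193.3]), 89.73)
top
[[109 127 132 131 135 135 131 137 108 117 120 125 118 119 106  92 107]
 [102 123 133 133 130 132 132 133 124 125 137 127 124 123 124 126 127]
 [121 135 131 133 134 136 133 137 109 113 134 135 134 132 131 132 130]
 [128 135 130 133 134 132 134 135 106  60  47  37  47  79 121 12
[... 2104 characters left out ...]
4 172]
 [148 153 126  74  96 149  81 117 135  83  80 109 173 147 174]
 [153 150 130  91  80  99  92  75  83  85 110 169 155 170 176]
 [148 155 153 138  81  91  72  73  82  99 169 155 172 174 175]
 [ 76 151 155 146 111 137  98  77 117 171 159 173 172 172 174]
 [105  79 136  86 145 175 170 133 174 151 174 173 172 173 172]
 [125 106  83 163 178 150 171 171 153 174 173 172 174 171 174]
 [130 124 143 174 176 175 151 152 176 175 173 174 172 173 174]
 [171 136 175 173 175 175 175 176 176 174 174 174 174 174 175]
 [174 173 176 173 175 174 175 176 175 175 175 174 176 174 157]
 [177 173 176 174 174 175 174 179 176 178 172 175 174 153 143]
 [178 176 175 176 176 175 173 176 177 175 177 174 156 139 146]]
```

```bash
cat >> h.py <<'E'
def go(p,ya=None,off=0.18):
    """grasp point target p (m), world angle of tool y (deg) -> tool shift mm, twist rad"""
    o=monitor.get_obs();R=np.array(o['ee_rot']);t=np.array(o['eef_pos'])
    s=R.T@(np.array(p)+[0,0,off]-t)*1000
    y0=np.degrees(np.arctan2(R[1,1],R[0,1])); tw=0 if ya is None else -((ya-y0+180)%360-180)
    return s.round(1),round(np.radians(tw),3),round(y0,1)
E
python3 - <<'E'
from h import *
import pickle
a,b=pickle.load(open('c0.pkl','rb'))
T=np.array([[65,52],[366,110],[340,248],[30,186]])/3.4+[190,125]
S=np.array([[358,562],[120,305],[235,218],[480,450]])/2.7+[140,120]
for c,q in((a,T),(b,S)):
    w=ray(c,q,.010)[:,:2]; e=w[0]-w[1]+w[3]-w[2]
    print('board',w.round(4).tolist(),w.mean(0).round(4),np.linalg.norm(w[0]-w[1]),np.linalg.norm(w[1]-w[2]),'y angle',np.degrees(np.arctan2(e[1],e[0])))
print('block',ray(a,[[213,159.5]],.075),ray(b,[[286,279.5]],.075))
print('tray rim scene',ray(b,np.array([[133,10],[240,75],[127,200],[17,118]])/2.7+[140,120],.036).round(4).tolist())
print('tray rim top',ray(a,np.array([[443,197],[592,200],[592,376],[441,376]])/3.4+[190,125],.036).round(4).tolist())
print('done',ray(a,np.array([[526,231]])/3.4+[190,125],.044),ray(b,np.array([[85,113]])/2.7+[140,120],.044))
print('pivot',ray(a,np.array([[167,135]])/3.4+[190,125],.07),ray(b,np.array([[324,364]])/2.7+[140,120],.07))
for g in([.4576,-.0498],):
    d=np.array([-.73,-.684]);th=np.arctan2(d[1],d[0])-.03
    P=np.array(g)-.146*np.array([np.cos(th),np.sin(th)]);print('hpivot',P,np.degrees(th))
print(go([.42,-.01,.12],-46.9))
E
```

```text
board [[0.7038, 0.1659], [0.6483, -0.1514], [0.5016, -0.1264], [0.5585, 0.1949]] [0.603  0.0207] 0.32203492020070296 0.1487530119555545 y angle 80.01837489612478
board [[0.7117, 0.1749], [0.651, -0.1474], [0.5112, -0.1221], [0.568, 0.2021]] [0.6105 0.0269] 0.3279488793368353 0.1420448590304689 y angle 79.70178108092806
block [[0.61563366 0.13989967 0.075     ]] [[0.62199248 0.14496783 0.075     ]]
tray rim scene [[0.3846, -0.3649, 0.036], [0.3846, -0.217, 0.036], [0.5696, -0.207, 0.036], [0.5627, -0.3622, 0.036]]
tray rim top [[0.5521, -0.2284, 0.036], [0.5529, -0.3797, 0.036], [0.3745, -0.3771, 0.036], [0.3709, -0.227, 0.036]]
done [[ 0.51765666 -0.31079952  0.044     ]] [[ 0.52045598 -0.3063657   0.044     ]]
pivot [[0.60084523 0.05089789 0.07      ]] [[0.60675552 0.06037623 0.07      ]]
hpivot [0.56708614 0.04678564] -138.58215250592252
(array([-391.2, -471.7,  104.6]), np.float64(1.992), np.float64(67.3))
```

>>> servo_tool([
  [[-30, -35, 0], 0.12],
  [[-75, -85, 0], 0.27],
  [[-120, -135, 0], 0.43],
  [[-165, -185, 0], 0.6],
  [[-210, -235, 0], 0.77],
  [[-255, -285, 0], 0.94],
  [[-300, -335, 0], 1.1],
  [[-340, -380, 0], 1.25],
], claw=100)

```text
time: 1.1
eef_pos: [0.3998, 0.1174, 0.4048]
ee_rot: [[0.081, 0.997, 0.0], [0.997, -0.081, 0.0], [0.0, 0.0, -1.0]]
contact_force: [1.0, 0.5, -0.1]
gripper_width: 1.002
grasp_force: 0.0
```

```bash
python3 -c "
from h import *
print(go([.465,-.0577,.12],-46.9))"
```

```text
(array([-169.3,   79.1,  104.7]), np.float64(0.738), np.float64(-4.6))
```

>>> servo_tool([
  [[-40, 19, 20], 0.17],
  [[-80, 38, 50], 0.34],
  [[-115, 54, 80], 0.51],
  [[-140, 65, 95], 0.68],
  [[-147, 68, 105], 0.743],
  [[-147, 68, 105], 0.743],
  [[-147, 68, 105], 0.743],
])

```text
time: 1.98
eef_pos: [0.4563, -0.0313, 0.3001]
ee_rot: [[0.728, 0.686, 0.0], [0.686, -0.728, 0.0], [0.001, -0.0, -1.0]]
contact_force: [0.9, 0.7, 0.1]
gripper_width: 1.003
grasp_force: 0.0
```

Run:
```python
from h import *
print(go([.465,-.0577,.055],-46.9))
b=cam('scene');save(b,'s1.png',(190,100,390,300),3);a=cam('top');cv2.imwrite('pics/t1.png',cv2.resize(a['frame'][130:240,200:330,::-1],None,fx=5,fy=5))
```

```text
(array([-11.8,  25.2,  65.1]), np.float64(0.003), np.float64(-46.7))
```

View pics/s1.png

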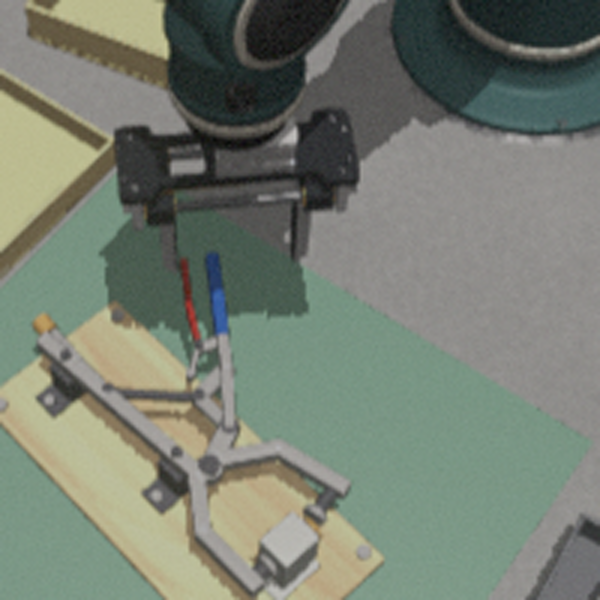

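The gripper is above the handle, with the lever (185,270) and blue handle (213,265) both between the fingers. It needs about 25 mm more towards the lever side, then lowering.

>>> servo_tool([
  [[-6, 13, 0], 0],
  [[-12, 25, 0], 0],
  [[-12, 25, 15], 0],
  [[-12, 25, 35], 0],
  [[-12, 25, 55], 0],
  [[-12, 25, 65], 0],
  [[-12, 25, 65], 0],
])

```text
time: 2.95
eef_pos: [0.4644, -0.0589, 0.234]
ee_rot: [[0.731, 0.683, -0.002], [0.683, -0.731, -0.0], [-0.001, -0.001, -1.0]]
contact_force: [-0.7, -0.8, 0.5]
gripper_width: 1.0
grasp_force: 0.0
```

>>> servo_tool([
  [[0, 0, 0], 0],
  [[0, 0, 0], 0],
  [[0, 0, 0], 0],
  [[0, 0, 0], 0],
], claw=52, newtons=5)

```text
time: 3.45
eef_pos: [0.4647, -0.0587, 0.2349]
ee_rot: [[0.73, 0.683, 0.0], [0.683, -0.73, 0.0], [0.0, 0.0, -1.0]]
contact_force: [0.4, 0.3, -0.2]
gripper_width: 0.61
grasp_force: 0.0
```

Run:
```python
from h import *
print(go([.465,-.0577,.055],-46.9))
b=cam('scene');a=cam('top')
i=cv2.resize(b['frame'][100:300,190:390,::-1],(600,600),interpolation=cv2.INTER_CUBIC)
cv2.imwrite('pics/s2.png',i)
```

```text
(array([ 0.9, -0.5, -0.1]), np.float64(-0.0), np.float64(-46.9))
```

View pics/s2.png

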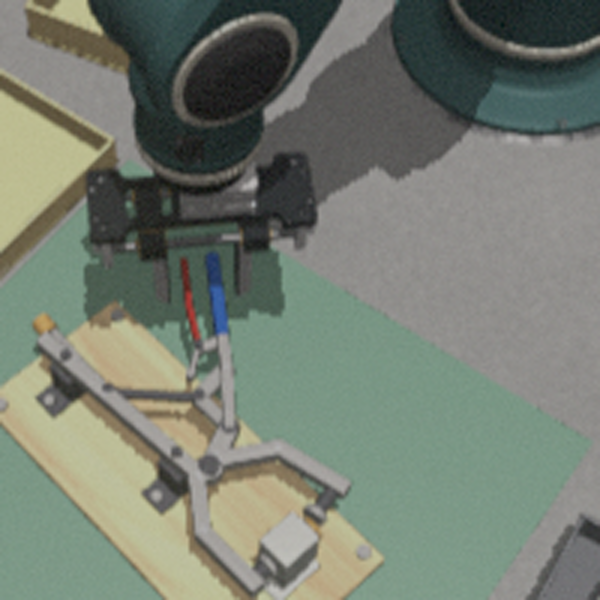

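Both fingers now straddle the handle and lever, roughly centred (fingers at about 165 and 240, lever 190, handle 215). Next I creep into contact.

>>> servo_tool([
  [[0, 1, 0], 0],
  [[0, 3, 0], 0],
  [[0, 5, 0], 0],
  [[0, 7, 0], 0],
  [[0, 8, 0], 0],
  [[0, 9, 0], 0],
  [[0, 10, 0], 0],
  [[0, 10, 0], 0],
])

```text
time: 4.55
eef_pos: [0.4714, -0.066, 0.2346]
ee_rot: [[0.73, 0.683, -0.0], [0.683, -0.73, 0.0], [-0.0, -0.0, -1.0]]
contact_force: [-1.0, 1.5, 1.5]
gripper_width: 0.522
grasp_force: 1.3
```

>>> servo_tool([
  [[0.3, 2.2, 0], -0.015],
  [[0.6, 4.4, 0], -0.03],
  [[1, 6.5, 0], -0.045],
  [[1.3, 8.7, 0], -0.06],
  [[1.6, 10.9, 0], -0.075],
  [[2, 13.1, 0], -0.09],
  [[2.4, 15.2, 0], -0.105],
  [[2.8, 17.4, 0], -0.12],
])

```text
time: 5.55
eef_pos: [0.4855, -0.0767, 0.2346]
ee_rot: [[0.642, 0.766, -0.0], [0.766, -0.642, 0.0], [0.0, -0.001, -1.0]]
contact_force: [-2.1, 7.8, 1.4]
gripper_width: 0.517
grasp_force: 2.9
```

>>> servo_tool([
  [[1.2, 2.1, 0], -0.015],
  [[1.8, 4.2, 0], -0.03],
  [[2.4, 6.4, 0], -0.045],
  [[3, 8.6, 0], -0.06],
  [[3.6, 10.7, 0], -0.075],
], newtons=20)

```text
time: 6.18
eef_pos: [0.4951, -0.081, 0.2344]
ee_rot: [[0.583, 0.812, -0.003], [0.812, -0.583, 0.001], [-0.001, -0.003, -1.0]]
contact_force: [-10.1, 4.7, 7.6]
gripper_width: 0.524
grasp_force: 5.3
```

>>> servo_tool([
  [[0, 0, 0], 0],
  [[0, 0, 0], 0],
])

```text
time: 6.42
eef_pos: [0.495, -0.081, 0.2344]
ee_rot: [[0.584, 0.812, -0.003], [0.812, -0.584, 0.001], [-0.001, -0.003, -1.0]]
contact_force: [-9.5, 4.4, 6.9]
gripper_width: 0.525
grasp_force: 5.1
```

>>> servo_tool([
  [[0, 0, -0.7], 0],
  [[0.3, 0, -1.4], 0],
  [[0.3, 0, -1.4], 0],
])

```text
time: 6.8
eef_pos: [0.4948, -0.0805, 0.2351]
ee_rot: [[0.584, 0.812, -0.004], [0.812, -0.584, 0.001], [-0.002, -0.004, -1.0]]
contact_force: [-8.5, 5.7, -5.9]
gripper_width: 0.517
grasp_force: 4.9
```

>>> servo_tool([
  [[0.2, 0.7, 0.6], -0.005],
  [[0.6, 2.1, 0.6], -0.015],
  [[1, 3.5, 0.6], -0.025],
  [[1.3, 4.9, 0.6], -0.035],
])

```text
time: 7.3
eef_pos: [0.4998, -0.0827, 0.2349]
ee_rot: [[0.555, 0.832, -0.003], [0.832, -0.555, 0.0], [-0.002, -0.003, -1.0]]
contact_force: [-9.3, 3.4, 1.7]
gripper_width: 0.519
grasp_force: 4.6
```

>>> servo_tool([
  [[0.3, 1.5, 0], -0.01],
  [[0.5, 3, 0], -0.02],
  [[0.8, 4.5, 0], -0.03],
  [[1.1, 6, 0], -0.04],
  [[1.4, 7.4, 0], -0.05],
])

```text
time: 7.92
eef_pos: [0.507, -0.0856, 0.235]
ee_rot: [[0.513, 0.859, -0.003], [0.859, -0.513, 0.0], [-0.001, -0.002, -1.0]]
contact_force: [-6.4, 3.7, -0.4]
gripper_width: 0.522
grasp_force: 3.6
```

>>> servo_tool([
  [[0.3, 1.5, 0], -0.01],
  [[0.6, 3, 0], -0.02],
  [[0.9, 4.5, 0], -0.03],
  [[1.3, 6, 0], -0.04],
  [[1.6, 7.4, 0], -0.05],
  [[2, 8.9, 0], -0.06],
])

```text
time: 8.68
eef_pos: [0.5158, -0.0886, 0.235]
ee_rot: [[0.46, 0.888, -0.002], [0.888, -0.46, -0.0], [-0.001, -0.002, -1.0]]
contact_force: [-5.5, 1.8, -1.6]
gripper_width: 0.524
grasp_force: 2.8
```

>>> servo_tool([
  [[0.3, 1.5, 0], -0.01],
  [[0.6, 3, 0], -0.02],
  [[0.9, 4.5, 0], -0.03],
  [[1.2, 5.9, 0], -0.04],
  [[1.6, 7.4, 0], -0.05],
])

```text
time: 9.3
eef_pos: [0.5236, -0.0907, 0.2354]
ee_rot: [[0.416, 0.91, -0.0], [0.91, -0.416, -0.0], [-0.001, -0.0, -1.0]]
contact_force: [-4.7, -1.7, -1.7]
gripper_width: 0.521
grasp_force: 1.9
```

>>> servo_tool([
  [[-0.2, 1.2, 0], -0.008],
  [[-0.2, 2.4, 0], -0.016],
  [[0, 3.6, 0], -0.024],
  [[0.2, 4.8, 0], -0.032],
])

```text
time: 9.8
eef_pos: [0.5284, -0.0921, 0.2356]
ee_rot: [[0.386, 0.922, 0.001], [0.922, -0.386, -0.0], [0.0, 0.001, -1.0]]
contact_force: [-2.4, 0.6, -2.6]
gripper_width: 0.519
grasp_force: 1.0
```

>>> servo_tool([
  [[0.1, 1.2, 0], -0.008],
  [[0.3, 2.4, 0], -0.016],
  [[0.5, 3.6, 0], -0.024],
])

```text
time: 10.18
eef_pos: [0.5319, -0.0931, 0.2356]
ee_rot: [[0.364, 0.931, 0.001], [0.931, -0.364, -0.0], [0.0, 0.001, -1.0]]
contact_force: [0.3, 1.1, -0.0]
gripper_width: 0.521
grasp_force: 0.4
```

>>> servo_tool([
  [[0.1, 1, 0], -0.006],
  [[0.3, 2, 0], -0.013],
  [[0.3, 2, 0], -0.013],
])

```text
time: 10.55
eef_pos: [0.5338, -0.0936, 0.2355]
ee_rot: [[0.352, 0.936, 0.0], [0.936, -0.352, -0.0], [-0.0, 0.0, -1.0]]
contact_force: [-0.6, 0.5, 0.3]
gripper_width: 0.519
grasp_force: 0.0
```

>>> servo_tool([
  [[0.1, 1, 0], -0.006],
  [[0.3, 2, 0], -0.012],
  [[0.3, 2, 0], -0.012],
])

```text
time: 10.92
eef_pos: [0.5357, -0.094, 0.2355]
ee_rot: [[0.341, 0.94, 0.0], [0.94, -0.341, -0.0], [-0.0, 0.0, -1.0]]
contact_force: [0.6, 1.1, -0.8]
gripper_width: 0.522
grasp_force: 0.0
```

>>> servo_tool([
  [[0, -2, 0], 0],
  [[0, -5, 0], 0],
  [[0, -6, 0], 0],
  [[0, -6, 0], 0],
  [[0, -6, 0], 0],
])

```text
time: 11.55
eef_pos: [0.53, -0.0919, 0.2355]
ee_rot: [[0.341, 0.94, 0.0], [0.94, -0.341, -0.0], [-0.0, 0.0, -1.0]]
contact_force: [-0.1, 0.3, 0.4]
gripper_width: 0.517
grasp_force: 0.0
```

Run:
```python
from h import *
o=monitor.get_obs();print(o['contact_force'],o['grasp_force'])
b=cam('scene');save(b,'s3.png',(190,130,350,300),3.5)
```

```text
[-0.07129216  0.3483633   0.39420786] 0.0
```

View pics/s3.png

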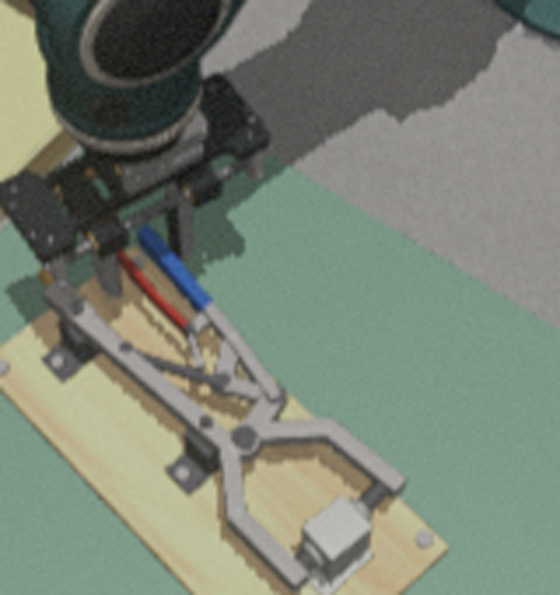

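The handle has snapped closed and holds by itself. The jaw pad is on the bush (375,495), and both fingers are clear of the handle (180,265) and lever (155,290). Now I pinch the lever, following outward.

>>> servo_tool([
  [[0, -1, 0], 0],
  [[0, -1.5, 0], 0],
  [[0, -1.5, 0], 0],
  [[0, -1.5, 0], 0],
], claw=38, newtons=10)

```text
time: 12.1
eef_pos: [0.5286, -0.0914, 0.2355]
ee_rot: [[0.341, 0.94, 0.0], [0.94, -0.341, -0.0], [-0.0, 0.0, -1.0]]
contact_force: [1.1, 0.4, -0.5]
gripper_width: 0.38
grasp_force: 0.3
```

>>> servo_tool([
  [[0, -1.5, 0], 0],
  [[0, -3, 0], 0],
  [[0, -4.5, 0], 0],
  [[0, -6, 0], 0],
  [[0, -6.5, 0], 0],
  [[0, -6.5, 0], 0],
], claw=15, newtons=12)

```text
time: 12.85
eef_pos: [0.522, -0.0891, 0.2353]
ee_rot: [[0.341, 0.94, -0.001], [0.94, -0.341, 0.0], [-0.0, -0.001, -1.0]]
contact_force: [-7.5, 0.0, 5.1]
gripper_width: 0.231
grasp_force: 12.4
```

>>> servo_tool([
  [[0.1, -2, 0], 0.014],
  [[0.2, -4, 0], 0.028],
  [[0.3, -6.5, 0], 0.045],
  [[0.4, -9, 0], 0.062],
  [[0.6, -12, 0], 0.083],
  [[0.8, -15, 0], 0.104],
])

```text
time: 13.6
eef_pos: [0.5081, -0.0839, 0.2354]
ee_rot: [[0.438, 0.899, -0.001], [0.899, -0.438, -0.001], [-0.001, -0.0, -1.0]]
contact_force: [-6.9, -5.5, 4.9]
gripper_width: 0.197
grasp_force: 12.2
```

>>> servo_tool([
  [[-0.8, -3, 0], 0.02],
  [[-0.8, -6, 0], 0.04],
  [[-0.6, -9, 0], 0.062],
  [[-0.4, -12, 0], 0.083],
  [[-0.2, -15, 0], 0.104],
  [[0.2, -18, 0], 0.125],
  [[0.6, -21, 0], 0.146],
  [[1, -24, 0], 0.167],
])

```text
time: 14.6
eef_pos: [0.4865, -0.073, 0.2353]
ee_rot: [[0.582, 0.813, -0.002], [0.813, -0.582, -0.001], [-0.002, -0.001, -1.0]]
contact_force: [-10.3, -10.8, 5.6]
gripper_width: 0.196
grasp_force: 12.5
```

>>> servo_tool([
  [[-1, -2, 0], 0.015],
  [[-1, -5, 0], 0.035],
  [[-1, -8, 0], 0.055],
  [[-0.5, -11, 0], 0.075],
  [[0, -14, 0], 0.1],
  [[0, -18, 0], 0.13],
  [[0, -22, 0], 0.16],
  [[0, -24, 0], 0.18],
], claw=60)

```text
time: 15.6
eef_pos: [0.4678, -0.0578, 0.2356]
ee_rot: [[0.718, 0.696, 0.0], [0.696, -0.718, -0.0], [0.0, 0.0, -1.0]]
contact_force: [0.2, 0.3, -0.5]
gripper_width: 0.597
grasp_force: 0.0
```

>>> servo_tool([
  [[0, 0, 0], 0],
  [[0, 0, 0], 0],
  [[0, 0, 0], 0],
  [[0, 0, 0], 0],
], claw=85)

```text
time: 16.1
eef_pos: [0.468, -0.0581, 0.2355]
ee_rot: [[0.717, 0.697, 0.0], [0.697, -0.717, -0.0], [-0.0, 0.0, -1.0]]
contact_force: [-0.2, -0.4, 0.3]
gripper_width: 0.848
grasp_force: 0.0
```

Run:
```python
from h import *
o=monitor.get_obs();print(o['contact_force'],o['grasp_force'])
b=cam('scene');save(b,'s4.png',(190,130,350,300),3.5)
```

```text
[-0.15167504 -0.36690602  0.33866323] 0.0
```

View pics/s4.png

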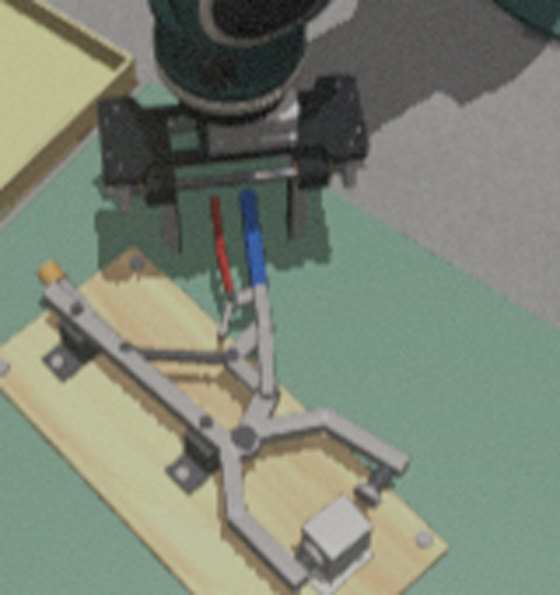

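The pliers have sprung open: the pad (370,490) is away from the bush, the block (336,530) still stands on the rest, and nothing touches the gripper. I'll lift and go over the block.

>>> servo_tool([
  [[0, 0, -20], 0],
  [[0, 0, -60], 0],
  [[0, 0, -100], 0],
  [[0, 0, -100], 0],
], claw=75)

```text
time: 16.65
eef_pos: [0.4685, -0.0581, 0.3378]
ee_rot: [[0.717, 0.698, 0.004], [0.698, -0.717, 0.001], [0.004, 0.002, -1.0]]
contact_force: [-0.1, 0.4, 0.1]
gripper_width: 0.747
grasp_force: 0.0
```

Run:
```python
from h import *
b=cam('scene')
print(ray(b,np.array([[336,529]])/3.5+[190,130]-.36,.075))
print(go([.620,.1427,.130],-100.1),np.round(monitor.get_obs()['q'],0))
```

```text
[[0.62496374 0.14608982 0.075     ]]
(array([248.7, -37.8,  26.8]), np.float64(0.948), np.float64(-45.8)) [-30.  16.  38. 119. -13.  50. -30.]
```

>>> servo_tool([
  [[35, -5, 0], 0.14],
  [[75, -12, 5], 0.29],
  [[115, -18, 10], 0.44],
  [[155, -24, 15], 0.6],
  [[195, -30, 20], 0.76],
  [[230, -35, 25], 0.9],
  [[249, -38, 27], 0.97],
  [[249, -38, 27], 0.97],
])

```text
time: 17.7
eef_pos: [0.6199, 0.1438, 0.3066]
ee_rot: [[0.981, -0.195, -0.002], [-0.195, -0.981, -0.002], [-0.002, 0.002, -1.0]]
contact_force: [-0.2, -0.7, -0.4]
gripper_width: 0.749
grasp_force: 0.0
```

>>> servo_tool([
  [[0, 0, 0], 0],
  [[0, 0, 0], 0],
])

```text
time: 17.95
eef_pos: [0.6196, 0.1419, 0.3085]
ee_rot: [[0.98, -0.197, -0.0], [-0.197, -0.98, 0.0], [-0.0, -0.0, -1.0]]
contact_force: [0.3, -0.3, 0.6]
gripper_width: 0.748
grasp_force: 0.0
```

Run:
```python
from h import *
b=cam('scene');save(b,'s5.png',(220,200,360,340),4)
print(go([.621,.143,.060],-100.1))
```

```text
(array([ 1.1, -1.2, 68.7]), np.float64(-0.022), np.float64(-101.4))
```

View pics/s5.png

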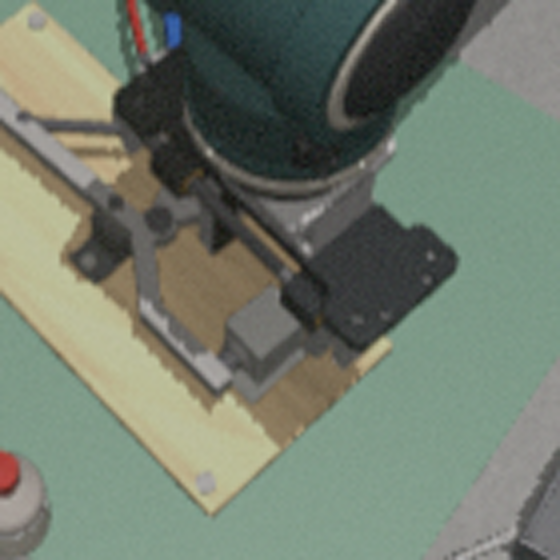

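The gripper is above the block (262,325), with its fingers on the block's two y sides and clear of the C-arms. I'll go down, watching for contact.

>>> servo_tool([
  [[1, -1, 12], -0.02],
  [[1, -1, 25], -0.02],
  [[1, -1, 38], -0.02],
  [[1, -1, 50], -0.02],
  [[1, -1, 60], -0.02],
  [[1, -1, 68], -0.02],
  [[1, -1, 68], -0.02],
])

```text
time: 18.88
eef_pos: [0.621, 0.1437, 0.2399]
ee_rot: [[0.984, -0.177, -0.001], [-0.177, -0.984, -0.0], [-0.001, 0.0, -1.0]]
contact_force: [0.1, 0.1, -0.0]
gripper_width: 0.75
grasp_force: 0.0
```

>>> servo_tool([
  [[0, 0, 0], 0],
  [[0, 0, 0], 0],
  [[0, 0, 0], 0],
  [[0, 0, 0], 0],
  [[0, 0, 0], 0],
  [[0, 0, 0], 0],
  [[0, 0, 0], 0],
], claw=20, newtons=12)

```text
time: 19.75
eef_pos: [0.6211, 0.1437, 0.2405]
ee_rot: [[0.984, -0.177, 0.0], [-0.177, -0.984, -0.0], [0.0, 0.0, -1.0]]
contact_force: [-1.6, 0.2, 2.1]
gripper_width: 0.32
grasp_force: 11.8
```

>>> servo_tool([
  [[0, 0, 0], 0],
  [[0, 0, 0], 0],
  [[-1, 0, -1], 0],
  [[-2, 0, -3], 0],
  [[-2, 0, -15], 0],
  [[-2, 0, -45], 0],
  [[-2, 0, -80], 0],
  [[-2, 0, -100], 0],
], claw=20, newtons=25)

```text
time: 20.75
eef_pos: [0.6193, 0.1439, 0.3427]
ee_rot: [[0.984, -0.177, 0.002], [-0.177, -0.984, 0.001], [0.002, -0.001, -1.0]]
contact_force: [-0.6, 0.2, -2.2]
gripper_width: 0.321
grasp_force: 24.7
```

Run:
```python
from h import *
import pickle
o=monitor.get_obs();print(o['eef_pos'],o['contact_force'],o['gripper_width'])
print(go([.429,-.2955,.13],-90))
from scipy.spatial.transform import Rotation
a,b=pickle.load(open('c0.pkl','rb'))
```

```text
[0.61928033 0.14391168 0.3427033 ] [-0.58959605  0.22439292 -2.19698277] 0.3213510644455466
(array([-109.4,  466.2,   32.1]), np.float64(-0.178), np.float64(-100.2))
```

>>> servo_tool([
  [[-7, 30, 0], -0.02],
  [[-20, 80, 0], -0.05],
  [[-33, 135, 0], -0.08],
  [[-46, 190, 0], -0.1],
  [[-59, 245, 0], -0.12],
  [[-72, 300, 0], -0.14],
  [[-84, 355, 0], -0.16],
  [[-96, 405, 0], -0.178],
])

```text
time: 21.75
eef_pos: [0.4518, -0.2392, 0.3408]
ee_rot: [[1.0, 0.0, 0.0], [0.0, -1.0, 0.0], [0.0, -0.0, -1.0]]
contact_force: [0.9, -0.2, -0.8]
gripper_width: 0.322
grasp_force: 24.7
```

>>> servo_tool([
  [[-8, 38, 0], 0],
  [[-13, 61, 0], 0],
  [[-13, 61, 0], 0],
  [[-13, 61, 0], 0],
  [[-13, 61, 0], 0],
])

```text
time: 22.38
eef_pos: [0.4402, -0.2976, 0.3405]
ee_rot: [[1.0, 0.001, 0.0], [0.001, -1.0, 0.0], [0.0, -0.0, -1.0]]
contact_force: [0.2, -0.0, -2.0]
gripper_width: 0.324
grasp_force: 24.7
```

Run:
```python
from h import *
print(go([.429,-.2955,.03],-90))
b=cam('scene');save(b,'s6.png',(130,100,300,270),3.5)
```

```text
(array([-11.2,  -2.1, 130.5]), np.float64(0.001), np.float64(-89.9))
```

View pics/s6.png

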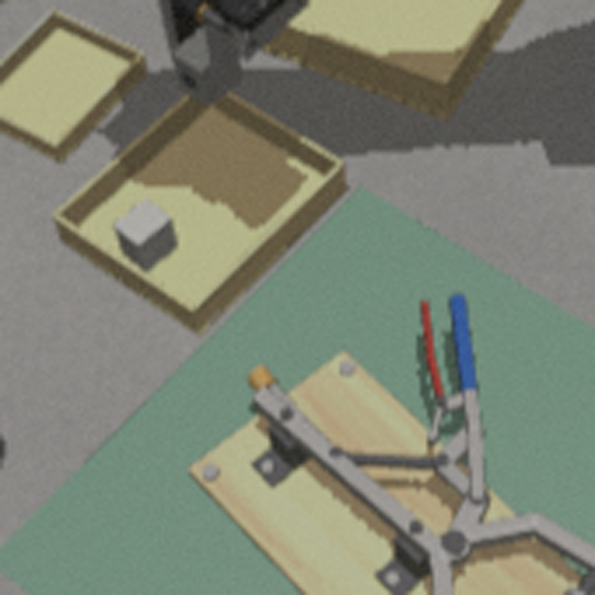

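The block is held above the free half of the tray, the finished block stands at (147,235), and the pliers remain open. I'll lower it.

>>> servo_tool([
  [[-5, -1, 20], 0],
  [[-11, -2, 50], 0],
  [[-11, -2, 80], 0],
  [[-11, -2, 105], 0],
  [[-11, -2, 120], 0],
  [[-11, -2, 126], 0],
  [[-11, -2, 128], 0],
  [[-11, -2, 129], 0],
])

```text
time: 23.42
eef_pos: [0.429, -0.2966, 0.212]
ee_rot: [[1.0, -0.0, 0.001], [-0.0, -1.0, -0.0], [0.001, 0.0, -1.0]]
contact_force: [-0.1, 0.3, -1.5]
gripper_width: 0.32
grasp_force: 24.7
```

>>> servo_tool([
  [[0, 0, 0.5], 0],
  [[0, 0, 1], 0],
  [[0, 0, 1.5], 0],
  [[0, 0, 1.5], 0],
])

```text
time: 23.92
eef_pos: [0.4288, -0.2966, 0.21]
ee_rot: [[1.0, -0.0, 0.0], [-0.0, -1.0, -0.0], [0.0, 0.0, -1.0]]
contact_force: [-0.6, -0.3, -1.3]
gripper_width: 0.319
grasp_force: 24.7
```

>>> servo_tool([
  [[0, 0, 0.4], 0],
  [[0, 0, 0.8], 0],
  [[0, 0, 0.8], 0],
])

```text
time: 24.3
eef_pos: [0.4288, -0.2966, 0.2095]
ee_rot: [[1.0, -0.0, 0.0], [-0.0, -1.0, 0.0], [0.0, -0.0, -1.0]]
contact_force: [-2.2, 1.8, 7.5]
gripper_width: 0.316
grasp_force: 24.7
```

Contact with the tray floor. I'll open gently and rise.

>>> servo_tool([
  [[0, 0, -0.5], 0],
  [[0, 0, -0.5], 0],
  [[0, 0, -0.5], 0],
  [[0, 0, -0.5], 0],
  [[0, 0, -0.5], 0],
], claw=60)

```text
time: 24.92
eef_pos: [0.4288, -0.2966, 0.2097]
ee_rot: [[1.0, -0.0, -0.0], [-0.0, -1.0, -0.0], [-0.0, 0.0, -1.0]]
contact_force: [-1.1, 0.5, -0.2]
gripper_width: 0.601
grasp_force: 0.0
```

>>> servo_tool([
  [[0, 0, -10], 0],
  [[0, 0, -40], 0],
  [[0, 0, -80], 0],
  [[0, 0, -130], 0],
  [[-30, -30, -180], 0],
  [[-40, -60, -200], 0],
  [[-40, -100, -200], 0],
  [[-40, -100, -200], 0],
])

```text
time: 25.92
eef_pos: [0.3888, -0.1945, 0.4102]
ee_rot: [[1.0, 0.004, 0.002], [0.004, -1.0, 0.002], [0.002, -0.002, -1.0]]
contact_force: [-0.2, -0.0, 0.8]
gripper_width: 0.604
grasp_force: 0.0
```

Run:
```python
from h import *
a=cam('top');b=cam('scene')
i=np.hstack([cv2.resize(a['frame'][150:250,280:380],(400,400)),cv2.resize(b['frame'][110:210,140:240],(400,400))])
cv2.imwrite('pics/end.png',i[:,:,::-1]);o=monitor.get_obs();print(o['time'],o['eef_pos'],o['contact_force'])
```

```text
26.025 [ 0.38873542 -0.1966273   0.41011997] [-0.54629689  0.42188518 -0.46934807]
```

View pics/end.png

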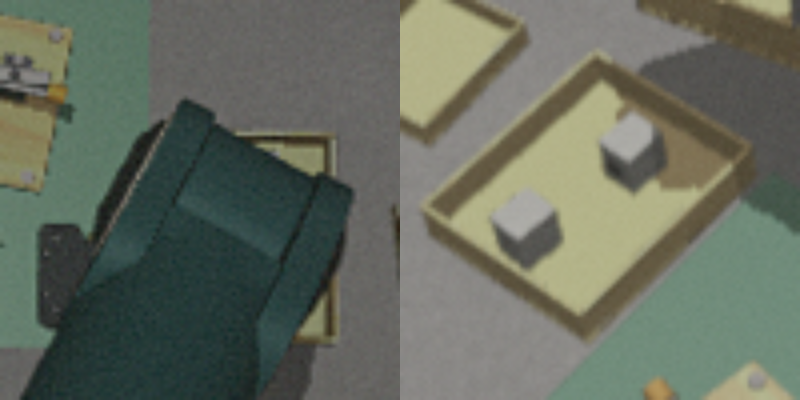

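The block stands upright in the tray at (633,150), beside the finished one at (527,228), and the robot is clear of everything.

```bash
python3 -c "
from station import order
print(order.job_done())"
```

```text
the job is handed in; nothing more can be done
None
```

The bush was pressed by locking the pliers over centre, the pliers were released with the red lever, and the block stands upright in the middle-sized cream tray beside the finished one; I handed the job in at about 26 s, without seeing the bush itself (the lock is the evidence it is home), and the one reading outside the pure push was about 15 N along the handle, while it was pinched on the way out.

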